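Click the stamping die into its sprung holder

TASK

Lift the brass-faced stamping die out of its wooden rack by its two ends, stand it upright on the clear worktable between rack and metal holder and let go of it. Then take it again by its two broad sides, lower it between the holder's two end towers and press it straight down past the sprung balls until it clicks home flat on the holder's base, face up, and let go. Leave the wooden stamp, the balm tin and the dark soap bar where they are.

Things in the scene. Friction and masses are not known exactly. Their poses are not given: they have to be found in the camera images.
- die: The stamping die: an upright wooden block with a brass top face, 56 mm long (its x) x 36 mm wide (its y) x 50 mm high, about 90 g. Origin: centre of its underside; z up. Flat broad sides face +-y; its ends face +-x and are flat from 20 mm above the underside to the top. The same either way round. Starts standing in the rack, its x along the rack's x within 0.05 rad.
- die_groove (a point): Middle of the groove across the die's +x end (the -x end has the same): a rounded notch 5 mm deep, 12 mm above the die's underside. Below it each end has a rounded lip of radius 4.5 mm that must pass the holder's balls.
- die_rack: Fixed wooden storage rack, left or right on the table. Origin: centre of its underside; z up. Base 100 (x) x 92 (y) x 8 mm thick; the die stands on it. Two cheeks 56 mm long (x), 12 mm thick, reach 60 mm above the table (2 mm over the die) along its broad sides, 42 mm apart: in the rack only the die's ends, facing the rack's open +-x, can be gripped.
- die_holder: Fixed aluminium die holder, on the other side from the rack. Origin: centre of its underside on the table; z up. Base plate 126 (x) x 70 (y) x 10 mm thick, a tower at each x end. The die belongs on the base plate, centred, its x along the holder's x, either way round. Its broad sides (+-y) stay open but for two curbs 5 mm high on the plate, 3.5 mm from the die.
- holder_seat (a point): Centre of the base plate's top, 10 mm above the table: where the centre of the die's underside must come to rest. Axes as the holder's.
- holder_mouth (a point): Centre between the tower tops, 46 mm above the table. The towers are 34 mm wide (y), inner faces at x = +-29.8 mm (1.8 mm clearance at each end of the die, no room for fingers there); in the top 9 mm a slope widens the mouth by 4.4 mm at each end. All polished, low friction.
- holder_ball (a point): Tip of the steel ball (radius 5 mm) in the holder's +x tower, 22 mm above the table; the other tower has its twin. Each is sprung 4 mm inwards. The die under its own weight stops on the balls, its underside 19 to 24 mm above the table, perhaps leaning; 7 to 13 N straight down pushes it past, and the balls snap into its end grooves.
- stamp: Bystander: turned wooden soap stamp, hourglass-shaped, 36 mm across, 64 mm high, standing. Origin: centre of its underside.
- balm_tin: Bystander: round metal tin, 74 mm across, 34 mm high. Origin: centre of its underside.
- dark_soap: Bystander: dark grey bar of soap lying flat, 54 x 80 x 26 mm. Origin: centre of its underside.

How it is judged (in metres and radians):
On the way, in this order (a step that is already met when the one before it is completed fails the run):
1. the die stands upright and released on the bare worktable, clear of rack and holder (height (world z) of die below 0.003 m and angle between die's own z axis and vertical below 0.1 rad and horizontal distance between die and die_rack above 0.07 m and horizontal distance between die and die_holder above 0.07 m and contact force between the fingers and die below 0.1 N and linear speed of die below 0.01 m/s), for 0.2 s.
2. the die is pressed home in the holder past both balls (z of die in the frame of die_holder below 0.0125 m and horizontal distance between die and die_holder below 0.005 m and angle between die's own z axis and vertical below 0.06 rad and angle between the x axis of die and the x axis of die_holder, either way round below 0.1 rad), for 0.2 s.
At the end, for the whole second after the job is handed in: The die stands in the holder, face up (within 0.06 rad), lengthwise between the towers (within 0.1 rad), centred within 5 mm, its underside at most 2.5 mm above the holder's base plate, at rest and released; the three bystanders have moved no more than 20 mm (all of step 2 and contact force between the fingers and die below 0.1 N and linear speed of die below 0.01 m/s); the robot touches nothing.
It fails at once if the stamp is moved more than 20 mm (distance of stamp from where it was at the start of the episode above 0.02 m).
It fails at once if the balm tin is moved more than 20 mm (distance of balm_tin from where it was at the start of the episode above 0.02 m).
It fails at once if the dark soap is moved more than 20 mm (distance of dark_soap from where it was at the start of the episode above 0.02 m).
It also fails if it takes over 64 s, if anything falls off the work surface, if the arm or the gripper's body presses on something with over 40 N, if the wrist force passes 120 N, or if a joint passes its speed limit or range.

ROBOT

A 6-joint arm with a two-finger parallel gripper is mounted at the origin on a cart in front of the work surface, level with it; the furniture and walls round the work are solid. World frame = base frame: x ahead of the robot, y to its left, z up, the work surface at z = 0. Lengths are in m, angles in degrees, forces in N, time in s.
With the tool pointing down it reaches from about 0.3 to 0.75 m from the base axis. Payload 8.5 kg.
Tool frame: the origin (TCP) lies at the very end of the fingers, on their centre line; the grasp point (between the pads) lies 19 mm behind it (env.hold_point_z is the distance from the TCP to the grasp point, in m); z points along the fingers, y is the line along which they close (so a half turn about z gives the same grasp; the last joint's range is limited). The gripper opens to 85 mm and grips with 20 to 120 N. Pads are 22 mm wide; open, the fingers measure 114 mm over their backs; the gripper's body (76 mm by 85 mm) begins 54 mm behind the grasp point. The pads swing forward as they close: fully open they stand 13 mm farther back than shut.
Start: joints at [-89.399, 21.807, 74.336, -0, 83.858, -12.336], TCP at [0.123, -0.536, 0.231] pointing down, gripper open.
Joint ranges: [-178.18, 178.18], [-50.72, 133.34], [12.68, 142.11], [-81.47, 261.47], [9.98, 163.14], [-165.26, 165.26]. Speed limits (degrees/s): [136.94, 136.94, 180, 180, 180, 180].

INTERFACE

Orientations are given as a 3x3 rotation matrix whose columns are the frame's x, y, z axes.
In Python, from rig import env, optics gives the robot as it stands.
- The arm moves only by the shell command python3 -m jog 'ROWS' [OPENING] [FORCE]. ROWS is JSON, a list of rows, each an object with "linear": the shift along the tool's x, y, z in units of 40 mm (1.0 is 40 mm), a list of three; "roll": the turn about the tool's z in units of 5 degrees (1.0 is 5 degrees). A call has 1 to 12 rows; each row shifts and turns the commanded pose from where the row before left it, along the tool's axes as they then stand; what a row does not reach is not made up. A row lasts 1/12 s, in which the tool goes at most 41.7 mm and 7.16 degrees, less where a joint would pass 70% of its speed; a pose out of reach is approached as far as the arm can. A call is refused whole if a number of a shift passes 1 or a number of a turn 1, either way. A call with a gripper value outside its range is refused whole. OPENING is the opening, from -1 (shut) to 1 (fully open), set as the call begins (- or left out, the last holds). The fingers move at their own pace and stop on an object; FORCE is the grip in N (left out, the last holds). Time passes only in rows, so rows that do not move let the fingers close. It gives the time, the measured TCP pose, the force, the opening and the grip force at its end, in the units of the state.
- env.observe(): the state, without advancing time (a new reading comes with each control period).
- optics.get_image(name): name is "scene" or "top" or "wrist"; returns the picture (480x640x3 uint8, red, green, blue); there is no depth.
- optics.calibration(name): a dict with "fov_y" (degrees; the focal length in pixels is half the picture's height over the tangent of half this angle, whatever the lens; pixels are square), "cx", "cy" (the principal point, pixels), "T" (4x4, takes a point from camera to world coordinates). Camera axes: x right, y down, z forward; pixel columns grow to the right and rows downward; lengths in m; the calibration is good to about 2 mm. The wrist camera is an equidistant fisheye: a pixel r from the principal point sees the ray r / f radians off the axis. A picture is of the moment at which its call begins: read the wrist's pose just before it. calibration takes no time and is no camera call; for the wrist camera it gives the pose at the moment of the call.
- env.close_job(): hands the job in; it is judged then, once.
The state is a dict: "time_s": time; "q": joint angles; "qvel": joint speeds; "joint_efforts": joint torques, N m; "position": TCP position; "tool_rot": TCP orientation; "ft_force": force on the tool from outside, world axes, zero at the start; "wrist_torque": the same for the moment, N m; "grip_width": finger opening in m; "gripper_force": force on a finger pad.
Only numpy, scipy, OpenCV 4.12 (cv2) and the standard library are available. Lean on these libraries where they do the work, as an engineer would, in place of code of your own. Each camera call takes 0.05 s, during which the arm holds its last target. There are 200 camera calls.

## Working session

There is one attempt and no reset: what is moved stays moved. The work goes in short steps, Python scripts to look and compute and a shell command to move; the robot and the scene stay as the last step left them, time stands still between calls to the robot, and variables do not carry over. Pictures are saved under pics/ and viewed, at most 10 in all, crops included, and the job is handed in when it is done.

```bash
ls; mkdir -p pics
python3 - <<'E'
from rig import env, optics
import cv2
s=env.observe()
print(s['time_s'],s['position'],s['tool_rot'],s['ft_force'],s['grip_width'],env.hold_point_z)
for n in ['scene','top']:
    im=optics.get_image(n); cv2.imwrite(f'pics/{n}0.png',im[:,:,::-1]); c=optics.calibration(n); print(n,c)
E
```

```text
pics
0.0 [ 0.12312875 -0.53574598  0.23070408] [[ 9.74617714e-01  2.23875659e-01 -3.59706274e-06]
 [ 2.23875422e-01 -9.74616659e-01  1.47078683e-03]
 [ 3.25767614e-04 -1.43426020e-03 -9.99998918e-01]] [ 0.12800499 -0.8992908  -0.6343398 ] 0.08556201703821244 0.0187
scene {'fov_y': 45.46302905171163, 'cx': 318.64604636941505, 'cy': 245.00882138227004, 'T': array([[-0.8432714 , -0.38828142,  0.37165964,  0.23143809],
       [-0.53747965,  0.60531716, -0.58711733,  0.51583118],
       [ 0.00299479, -0.69485875, -0.71914001,  0.70173527],
       [ 0.        ,  0.        ,  0.        ,  1.        ]])}
top {'fov_y': 53.50942485728109, 'cx': 321.5044464619591, 'cy': 232.03854717234378, 'T': array([[-0.01391288, -0.99003516,  0.14013143,  0.43189144],
       [-0.99896997,  0.00770918, -0.04471655,  0.01889126],
       [ 0.04319066, -0.14060922, -0.98912265,  0.91504281],
       [ 0.        ,  0.        ,  0.        ,  1.        ]])}
```

View pics/top0.png

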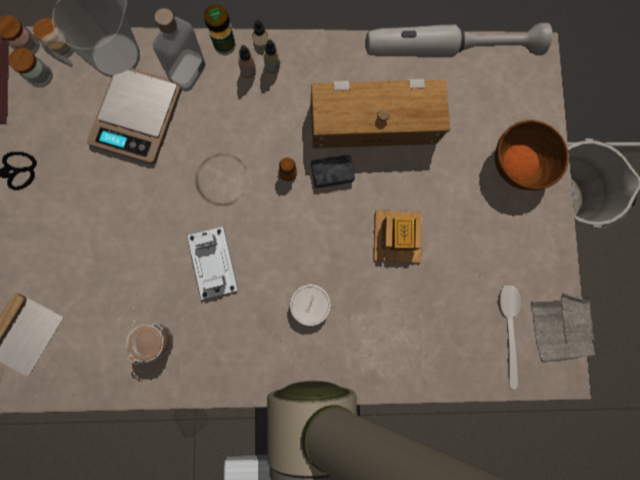

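View pics/scene0.png

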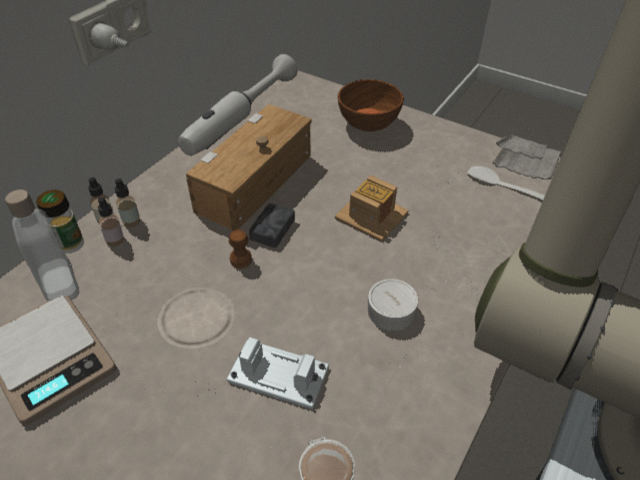

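The top view shows the rack and die near (400,236), the holder near (212,263), the tin at (310,306), the stamp at (288,168) and the soap at (332,171). I'll enlarge both fixtures to measure them.

```bash
cat > h.py <<'E'
import numpy as np, cv2
from rig import env, optics
def ray(c,u,v,H=480):
    f=H/2/np.tan(np.radians(c['fov_y']/2)); d=np.array([(u-c['cx'])/f,(v-c['cy'])/f,1.]); return c['T'][:3,:3]@d
def fray(c,u,v,H=480):
    f=H/2/np.tan(np.radians(c['fov_y']/2)); a=np.array([u-c['cx'],v-c['cy']]); r=np.hypot(*a)+1e-9; t=r/f
    return c['T'][:3,:3]@np.array([*(a/r*np.sin(t)),np.cos(t)])
def at(c,u,v,z,fish=False):
    d=(fray if fish else ray)(c,u,v); o=c['T'][:3,3]; return (o+d*(z-o[2])/d[2])
def proj(c,p,fish=False):
    f=240/np.tan(np.radians(c['fov_y']/2)); q=c['T'][:3,:3].T@(np.array(p)-c['T'][:3,3])
    if fish:
        r=np.hypot(q[0],q[1])+1e-12; t=np.arctan2(r,q[2]); return np.array([c['cx']+f*t*q[0]/r,c['cy']+f*t*q[1]/r])
    return np.array([c['cx']+f*q[0]/q[2],c['cy']+f*q[1]/q[2]])
def crop(im,u,v,w,h,k): return cv2.resize(im[v:v+h,u:u+w],None,fx=k,fy=k,interpolation=cv2.INTER_CUBIC)
E
python3 - <<'E'
from h import *
t=cv2.imread('pics/top0.png')
a=crop(t,365,200,66,75,6); b=crop(t,180,222,66,85,6)
b=cv2.resize(t[225:300,180:246],None,fx=6,fy=6,interpolation=cv2.INTER_CUBIC)
cv2.imwrite('pics/zoom.png',np.hstack([a,b]))
c=optics.calibration('top')
for n,u,v,z in [('tin',310,306,.034),('stamp',288,166,.064),('soap',332,171,.026),('dietop',404,233,.058),('rack',398,238,.008),('holder',212,263,.01)]: print(n,at(c,u,v,z).round(3))
E
```

```text
tin [0.42  0.002 0.034]
stamp [0.676 0.04  0.064]
soap [ 0.676 -0.043  0.026]
dietop [ 0.55  -0.171  0.058]
rack [ 0.548 -0.17   0.008]
holder [0.503 0.185 0.01 ]
```

View pics/zoom.png

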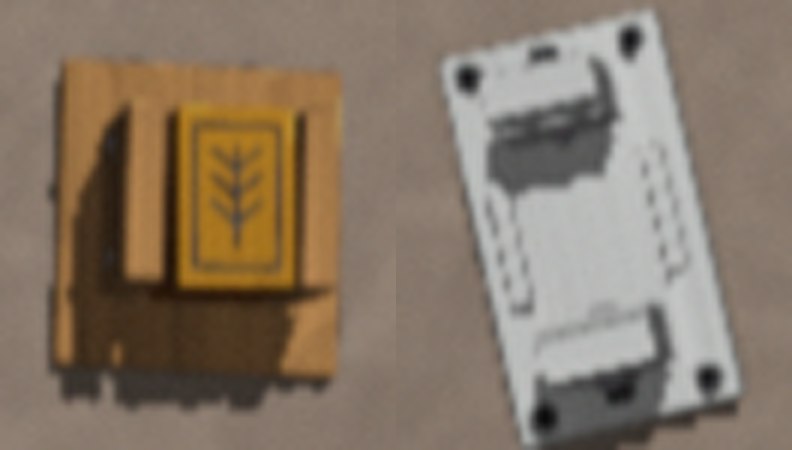

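Zoom: the die's brass top has corners (177,104), (300,106), (297,290) and (177,290). The rack base corners are (63,60), (340,73), (338,378) and (52,372). The holder plate corners are (443,60), (655,10), (742,395) and (525,445), so its long axis is tilted about 13°.

Run:
```python
from h import *
c=optics.calibration('top')
def fit(pts,off,z,L,W):
    P=np.array([at(c,off[0]+(u+.5)/6-.5,off[1]+(v+.5)/6-.5,z)[:2] for u,v in pts])
    # order TL,TR,BR,BL ; obj x axis ~ +x world(up), y ~ +y (left)
    M=np.array([[L,W],[L,-W],[-L,-W],[-L,W]])/2
    m=P.mean(0); Q=P-m; a=np.arctan2((M[:,0]*Q[:,1]-M[:,1]*Q[:,0]).sum(),(M*Q).sum())
    e=[np.linalg.norm(P[i]-P[(i+1)%4]) for i in range(4)]
    print(m.round(4),np.degrees(a).round(2),np.round(e,4))
fit([(177,104),(300,106),(297,290),(177,290)],(365,200),.058,.056,.036)
fit([(63,60),(340,73),(338,378),(52,372)],(365,200),.008,.1,.092)
fit([(443-396,60),(655-396,10),(742-396,395),(525-396,445)],(180,225),.01,.126,.07)
```

```text
[ 0.5514 -0.1717] -2.16 [0.0381 0.0569 0.0368 0.0574]
[ 0.5511 -0.1697] -2.89 [0.0908 0.0996 0.0923 0.1016]
[0.5043 0.1853] 13.1 [0.068  0.1253 0.0684 0.1242]
```

Measured sizes agree with the ones given to within about 2 mm. Die: (0.551,-0.172), yaw about -2.5°. Holder: (0.504,0.185), yaw 13.1°. Next I turn the tool so y lies along the rack's x, then move over the rack.

```bash
python3 -m jog '[{"linear":[0,0,0],"roll":-1},{"linear":[0,0,0],"roll":-1},{"linear":[0,0,0],"roll":-1},{"linear":[0,0,0],"roll":-1},{"linear":[0,0,0],"roll":-1},{"linear":[0,0,0],"roll":-1},{"linear":[0,0,0],"roll":-1},{"linear":[0,0,0],"roll":-1},{"linear":[0,0,0],"roll":-1},{"linear":[0,0,0],"roll":-1},{"linear":[0,0,0],"roll":-1},{"linear":[0,0,0],"roll":-1}]' 1
python3 -m jog '[{"linear":[0,0,0],"roll":-1},{"linear":[0,0,0],"roll":-1},{"linear":[0,0,0],"roll":-0.9},{"linear":[0.68,0.74,0]},{"linear":[0.68,0.74,0]},{"linear":[0.68,0.74,0]},{"linear":[0.68,0.74,0]},{"linear":[0.68,0.74,0]},{"linear":[0.68,0.74,0]},{"linear":[0.68,0.74,0]},{"linear":[0.68,0.74,0]},{"linear":[0.68,0.74,0]}]'
python3 -m jog '[{"linear":[0.68,0.74,0]},{"linear":[0.68,0.74,0]},{"linear":[0.68,0.74,0]},{"linear":[0.68,0.74,0]},{"linear":[0.68,0.74,0]},{"linear":[0,0,0]},{"linear":[0,0,0]}]'
python3 - <<'E'
from h import *
s=env.observe();c=optics.calibration('wrist');im=optics.get_image('wrist');cv2.imwrite('pics/w1.png',im[:,:,::-1])
print(s['time_s'],s['position'],np.degrees(np.arctan2(s['tool_rot'][1][1],s['tool_rot'][0][1])),s['q'],s['ft_force']);print(c)
print(proj(c,[.551,-.171,.058],True),proj(c,[.504,.185,.01],True))
E
```

```text
time_s: 1.1
position: [0.1231, -0.5358, 0.2309]
tool_rot: [[0.289, 0.957, 0.0], [0.957, -0.289, 0.001], [0.001, -0.0, -1.0]]
ft_force: [0.4, 0.2, -0.4]
grip_width: 0.0855
gripper_force: 0.0
1.1 [ 0.12312725 -0.535836    0.23093495] -16.816490787504183 [-8.93998396e+01  2.18279380e+01  7.43676269e+01  1.75469588e-03
  8.38586339e+01 -7.25835307e+01] [ 0.36640361  0.17241224 -0.36896816]
{'fov_y': 65.70646984690485, 'cx': 321.79876714684644, 'cy': 244.705625736314, 'T': array([[ 9.57411165e-01, -2.73881318e-01, -9.13941188e-02,
         1.48747861e-01],
       [-2.88726609e-01, -9.07191170e-01, -3.06008375e-01,
        -4.57526439e-01],
       [ 8.98039616e-04,  3.19363749e-01, -9.47631779e-01,
         3.74491863e-01],
       [ 0.00000000e+00,  0.00000000e+00,  0.00000000e+00,
         1.00000000e+00]])}
[ 575.95657873 -151.68812167] [ 422.73851311 -276.47651966]invalid input
invalid input
```

View pics/w1.png

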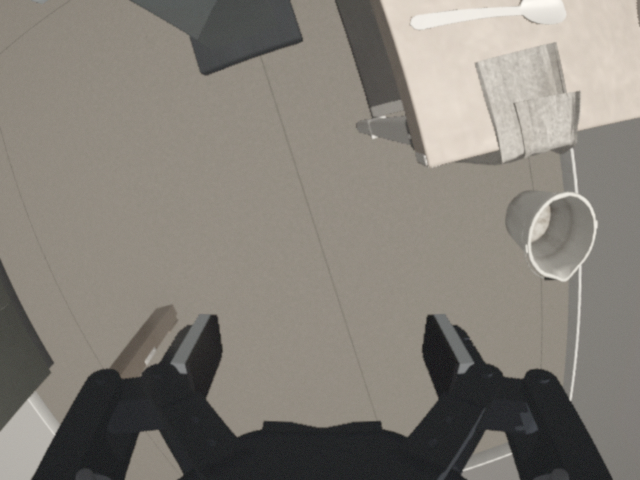

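That view shows only the floor and the table corner, with the fingers at the bottom. Each row needs a "roll" entry, so I'll resend the remaining moves.

```bash
python3 -m jog '[{"linear":[0,0,0],"roll":-1},{"linear":[0,0,0],"roll":-1},{"linear":[0,0,0],"roll":-0.9},{"linear":[0.68,0.74,0],"roll":0},{"linear":[0.68,0.74,0],"roll":0},{"linear":[0.68,0.74,0],"roll":0},{"linear":[0.68,0.74,0],"roll":0},{"linear":[0.68,0.74,0],"roll":0},{"linear":[0.68,0.74,0],"roll":0},{"linear":[0.68,0.74,0],"roll":0},{"linear":[0.68,0.74,0],"roll":0},{"linear":[0.68,0.74,0],"roll":0}]'
python3 -m jog '[{"linear":[0.68,0.74,0],"roll":0},{"linear":[0.68,0.74,0],"roll":0},{"linear":[0.68,0.74,0],"roll":0},{"linear":[0.68,0.74,0],"roll":0},{"linear":[0.68,0.74,0],"roll":0},{"linear":[0,0,0],"roll":0},{"linear":[0,0,0],"roll":0}]'
python3 - <<'E'
from h import *
s=env.observe();c=optics.calibration('wrist');im=optics.get_image('wrist');cv2.imwrite('pics/w2.png',im[:,:,::-1])
np.save('w2.npy',c,allow_pickle=True)
print(s['time_s'],s['position'],np.degrees(np.arctan2(s['tool_rot'][1][1],s['tool_rot'][0][1])),s['q'],s['ft_force'])
print(proj(c,[.551,-.171,.058],True),proj(c,[.504,.185,.01],True))
E
```

```text
time_s: 2.15
position: [0.4014, -0.3017, 0.2313]
tool_rot: [[0.047, 0.999, -0.0], [0.999, -0.047, 0.0], [0.0, -0.0, -1.0]]
ft_force: [0.4, -1.4, 0.5]
grip_width: 0.0849
gripper_force: 0.0
time_s: 2.73
position: [0.555, -0.1726, 0.2306]
tool_rot: [[0.043, 0.999, -0.001], [0.999, -0.043, 0.0], [0.0, -0.001, -1.0]]
ft_force: [-0.6, -1.0, 0.1]
grip_width: 0.0854
gripper_force: 0.0
2.7333 [ 0.55495599 -0.17263844  0.23056736] -2.4752584384899583 [-2.89414821e+01  2.50339552e+01  6.92096992e+01 -5.85617568e-03
  8.58232441e+01 -2.64657804e+01] [-0.62745901 -1.03773713  0.14587968]
[314.9307144  216.34499288] [ 256.94275255 -112.55156619]
```

View pics/w2.png

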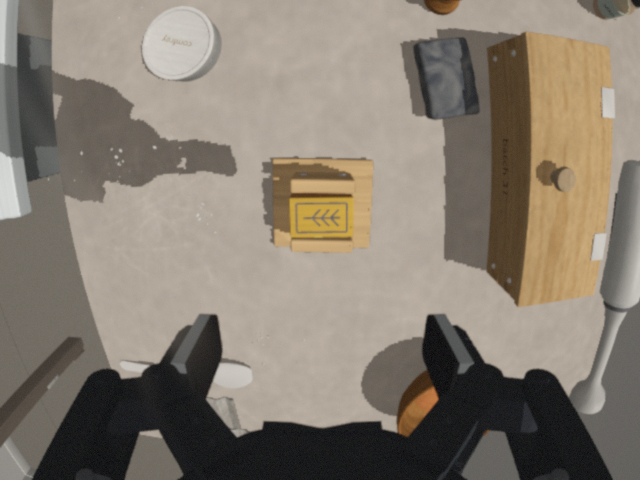

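The wrist view shows the rack at about (322,203) with the brass top at about (322,217). That is roughly 7 px to the right of the prediction, so I'll segment the brass in both views to refine it.

Run:
```python
from h import *
def brass(f,u0,v0,u1,v1):
    im=cv2.imread(f); h=cv2.cvtColor(im,cv2.COLOR_BGR2HSV)[v0:v1,u0:u1]
    m=((h[...,1]>185)&(h[...,2]>110)&(h[...,0]>17)&(h[...,0]<32)).astype(np.uint8)
    m=cv2.morphologyEx(m,cv2.MORPH_CLOSE,np.ones((7,7)))
    n,l,st,ce=cv2.connectedComponentsWithStats(m); i=1+st[1:,4].argmax()
    p=np.argwhere(l==i)[:,::-1]+[u0,v0]
    return p.astype(np.float32)
cs={'w':(np.load('w2.npy',allow_pickle=True).item(),'pics/w2.png',(270,150,380,270),True),'t':(optics.calibration('top'),'pics/top0.png',(365,200,431,275),False),'s':(optics.calibration('scene'),'pics/scene0.png',(330,165,410,245),False)}
for k,(c,f,b,fi) in cs.items():
    p=brass(f,*b); 
    w=np.array([at(c,u,v,.058,fi)[:2] for u,v in p],np.float32)
    r=cv2.minAreaRect(w*1000); print(k,len(p),w.mean(0).round(4),r)
```

```text
Traceback (most recent call last):
ValueError: attempt to get argmax of an empty sequence
```

```bash
cat > b.py <<'E'
from h import *
def brass(f,b):
    u0,v0,u1,v1=b; im=cv2.imread(f); h=cv2.cvtColor(im,cv2.COLOR_BGR2HSV)[v0:v1,u0:u1]
    s=h[(v1-v0)//2-3:(v1-v0)//2+4,(u1-u0)//2-3:(u1-u0)//2+4].reshape(-1,3); 
    m=((h[...,1]>195)&(h[...,2]>100)&(h[...,0]>17)).astype(np.uint8)
    m=cv2.morphologyEx(m,cv2.MORPH_CLOSE,np.ones((7,7)))
    n,l,st,ce=cv2.connectedComponentsWithStats(m)
    if n<2: print(np.percentile(h.reshape(-1,3),[5,50,80,95,99],axis=0),s.max(0),s.min(0)); return None
    i=1+st[1:,4].argmax(); return np.argwhere(l==i)[:,::-1]+[u0,v0]
cs={'w':(np.load('w2.npy',allow_pickle=True).item(),'pics/w2.png',(270,150,380,270),True),'t':(optics.calibration('top'),'pics/top0.png',(365,200,431,275),False),'s':(optics.calibration('scene'),'pics/scene0.png',(330,165,410,245),False)}
for k,(c,f,b,fi) in cs.items():
    p=brass(f,b)
    if p is None: print(k,'none'); continue
    w=np.array([at(c,u,v,.058,fi)[:2] for u,v in p],np.float32)
    print(k,len(p),w.mean(0).round(4),cv2.minAreaRect(w*1000))
E
python3 b.py
```

```text
[[ 15.  31. 108.]
 [ 18. 101. 181.]
 [ 19. 120. 199.]
 [ 22. 168. 203.]
 [ 22. 172. 207.]] [ 22 172 202] [ 18  90 141]
w none
t 552 [ 0.5505 -0.171 ] ((551.0355224609375, -171.30914306640625), (33.372859954833984, 53.89936828613281), 87.94789123535156)
[[ 13.  32.  67.]
 [ 16.  38. 141.]
 [ 18. 111. 146.]
 [ 19. 141. 163.]
 [ 20. 158. 173.]] [ 18 117 180] [14 95 71]
s none
```

```bash
sed -i 's/def brass(f,b):/def brass(f,b,th=195,hu=17):/; s/>195)/>th)/; s/>17)/>hu)/; s/p=brass(f,b)/p=brass(f,b,*dict(w=(145,20),t=(195,17),s=(125,16))[k])/' b.py; python3 b.py
```

```text
w 2478 [ 0.5564 -0.1718] ((556.0750122070312, -172.2025146484375), (36.06277847290039, 54.9836540222168), 88.75146484375)
t 552 [ 0.5505 -0.171 ] ((551.0355224609375, -171.30914306640625), (33.372859954833984, 53.89936828613281), 87.94789123535156)
s 464 [ 0.5531 -0.1699] ((552.9585571289062, -170.14797973632812), (39.266963958740234, 54.43443298339844), 87.66541290283203)
```

The three cameras give x = 0.551, 0.553 and 0.556 and y of about -0.171. The open fingers have 14 mm of margin at each end, so I descend at x≈0.5545 and let the pads centre on the die.

```bash
python3 -m jog '[{"linear":[0.03,-0.02,0.8],"roll":0.1},{"linear":[0,0,0.8],"roll":0},{"linear":[0,0,0.8],"roll":0},{"linear":[0,0,0.8],"roll":0},{"linear":[0,0,0.6],"roll":0},{"linear":[0,0,0.5],"roll":0},{"linear":[0,0,0.4],"roll":0},{"linear":[0,0,0.3],"roll":0},{"linear":[0,0,0.2],"roll":0},{"linear":[0,0,0],"roll":0},{"linear":[0,0,0],"roll":0}]'
python3 -m jog '[{"linear":[0,0,0],"roll":0},{"linear":[0,0,0],"roll":0},{"linear":[0,0,0],"roll":0},{"linear":[0,0,0],"roll":0},{"linear":[0,0,0],"roll":0},{"linear":[0,0,0],"roll":0},{"linear":[0,0,0],"roll":0},{"linear":[0,0,0],"roll":0}]' -1 40
```

```text
time_s: 3.7
position: [0.5531, -0.1736, 0.0237]
tool_rot: [[0.055, 0.998, 0.0], [0.998, -0.055, -0.0], [-0.0, 0.0, -1.0]]
ft_force: [0.5, -0.1, -0.6]
grip_width: 0.0855
gripper_force: 0.0
time_s: 4.37
position: [0.5538, -0.1732, 0.0244]
tool_rot: [[0.053, 0.999, 0.002], [0.999, -0.053, -0.001], [-0.001, 0.002, -1.0]]
ft_force: [-2.0, -1.0, 5.4]
grip_width: 0.0554
gripper_force: 43.1
```

The grip reads 55.4 mm, which matches the die's length. Now I lift.

```bash
python3 -m jog '[{"linear":[0,0,-0.1],"roll":0},{"linear":[0,0,-0.2],"roll":0},{"linear":[0,0,-0.25],"roll":0},{"linear":[0,0,-0.3],"roll":0},{"linear":[0,0,-0.3],"roll":0},{"linear":[0,0,-0.3],"roll":0},{"linear":[0,0,-0.3],"roll":0},{"linear":[0,0,-0.3],"roll":0},{"linear":[0,0,-0.2],"roll":0},{"linear":[0,0,-0.1],"roll":0},{"linear":[0,0,0],"roll":0},{"linear":[0,0,0],"roll":0}]'
python3 -m jog '[{"linear":[0.2,0,0],"roll":0},{"linear":[0.4,-0.03,0],"roll":0},{"linear":[0.5,-0.04,0],"roll":0},{"linear":[0.5,-0.04,0],"roll":0},{"linear":[0.5,-0.04,0],"roll":0},{"linear":[0.5,-0.04,0],"roll":0},{"linear":[0.5,-0.04,0],"roll":0},{"linear":[0.5,-0.04,0],"roll":0},{"linear":[0.4,-0.03,0],"roll":0},{"linear":[0.3,-0.03,0],"roll":0},{"linear":[0.2,-0.02,0],"roll":0},{"linear":[0,0,0],"roll":0}]'
python3 -m jog '[{"linear":[0,0,0],"roll":-0.3},{"linear":[0,0,0],"roll":-0.6},{"linear":[0,0,0],"roll":-0.8},{"linear":[0,0,0],"roll":-0.8},{"linear":[0,0,0],"roll":-0.5},{"linear":[0,0,0],"roll":-0.2},{"linear":[0,0,0],"roll":0},{"linear":[0,0,0],"roll":0}]'
python3 - <<'E'
from h import *
s=env.observe();cv2.imwrite('pics/s2.png',optics.get_image('scene')[:,:,::-1])
cv2.imwrite('pics/s2c.png',crop(cv2.imread('pics/s2.png'),160,100,320,300,2))
E
```

```text
time_s: 5.37
position: [0.5533, -0.1728, 0.1172]
tool_rot: [[0.053, 0.999, -0.0], [0.999, -0.053, 0.0], [0.0, -0.0, -1.0]]
ft_force: [-0.8, 0.2, -0.6]
grip_width: 0.0553
gripper_force: 42.4
time_s: 6.37
position: [0.5486, 0.0094, 0.1172]
tool_rot: [[0.052, 0.999, -0.001], [0.999, -0.052, 0.0], [0.0, -0.001, -1.0]]
ft_force: [0.1, 0.6, -1.6]
grip_width: 0.0561
gripper_force: 42.4
time_s: 7.03
position: [0.549, 0.0072, 0.1172]
tool_rot: [[-0.222, 0.975, -0.0], [0.975, 0.222, -0.0], [-0.0, -0.0, -1.0]]
ft_force: [0.1, 0.2, -1.4]
grip_width: 0.0556
gripper_force: 42.3
```

View pics/s2c.png

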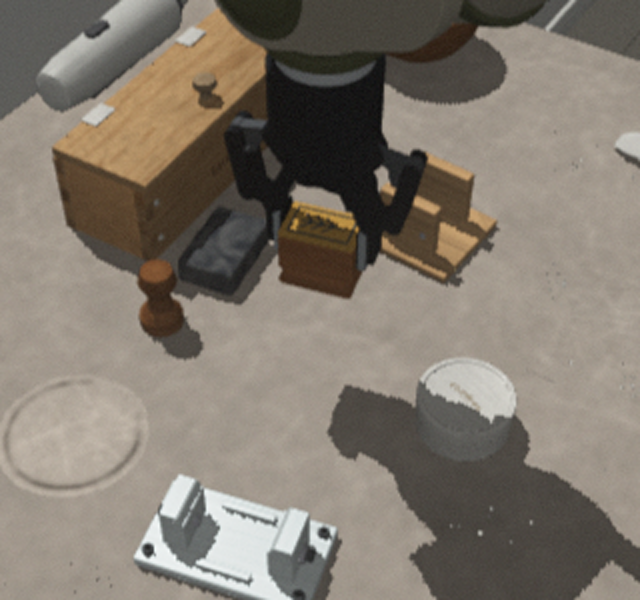

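The die hangs upright in the fingers, clear of everything, with its underside about 16 mm above the TCP height. Lowering to just above the table, then touching down gently.

```bash
python3 -m jog '[{"linear":[0,0,0.2],"roll":0},{"linear":[0,0,0.3],"roll":0},{"linear":[0,0,0.4],"roll":0},{"linear":[0,0,0.4],"roll":0},{"linear":[0,0,0.4],"roll":0},{"linear":[0,0,0.3],"roll":0},{"linear":[0,0,0.2],"roll":0},{"linear":[0,0,0.1],"roll":0},{"linear":[0,0,0.1],"roll":0},{"linear":[0,0,0],"roll":0},{"linear":[0,0,0],"roll":0}]'
python3 -m jog '[{"linear":[0,0,0.04],"roll":0},{"linear":[0,0,0.03],"roll":0},{"linear":[0,0,0.03],"roll":0},{"linear":[0,0,0],"roll":0},{"linear":[0,0,0],"roll":0}]'
```

```text
time_s: 8.0
position: [0.5492, 0.0076, 0.0217]
tool_rot: [[-0.224, 0.975, 0.001], [0.975, 0.224, -0.0], [-0.0, 0.001, -1.0]]
ft_force: [0.4, 0.7, -0.6]
grip_width: 0.0554
gripper_force: 42.3
time_s: 8.42
position: [0.5491, 0.0076, 0.0174]
tool_rot: [[-0.224, 0.975, 0.0], [0.975, 0.224, -0.0], [-0.0, 0.0, -1.0]]
ft_force: [-0.2, -0.0, 0.1]
grip_width: 0.0555
gripper_force: 42.3
```

```bash
python3 -m jog '[{"linear":[0,0,0.02],"roll":0},{"linear":[0,0,0.01],"roll":0},{"linear":[0,0,0],"roll":0},{"linear":[0,0,0],"roll":0}]'
```

```text
time_s: 8.75
position: [0.5491, 0.0076, 0.0164]
tool_rot: [[-0.224, 0.975, 0.0], [0.975, 0.224, -0.0], [-0.0, 0.0, -1.0]]
ft_force: [-0.9, -0.1, 4.6]
grip_width: 0.0555
gripper_force: 42.8
```

There is contact at TCP z = 0.0164, as predicted. Release, rise and look.

```bash
python3 -m jog '[{"linear":[0,0,0],"roll":0},{"linear":[0,0,0],"roll":0},{"linear":[0,0,0],"roll":0},{"linear":[0,0,0],"roll":0},{"linear":[0,0,0],"roll":0},{"linear":[0,0,0],"roll":0},{"linear":[0,0,0],"roll":0},{"linear":[0,0,0],"roll":0}]' 1
python3 -m jog '[{"linear":[0,0,-0.2],"roll":0},{"linear":[0,0,-0.4],"roll":0},{"linear":[0,0,-0.6],"roll":0},{"linear":[0,0,-0.8],"roll":0},{"linear":[0,0,-0.8],"roll":0},{"linear":[0,0,-0.8],"roll":0},{"linear":[0,0,-0.8],"roll":0},{"linear":[0,0,-0.5],"roll":0},{"linear":[0,0,-0.2],"roll":0},{"linear":[0,0,0],"roll":0},{"linear":[0,0,0],"roll":0},{"linear":[0,0,0],"roll":0}]'
python3 - <<'E'
from h import *
s=env.observe();c=optics.calibration('wrist');im=optics.get_image('wrist');cv2.imwrite('pics/w3.png',im[:,:,::-1])
np.save('w3.npy',c,allow_pickle=True)
cv2.imwrite('pics/t3.png',optics.get_image('top')[:,:,::-1])
print(s['position'],s['tool_rot'],proj(c,[.549,.0076,.05],True),proj(c,[.504,.185,.01],True))
E
```

```text
time_s: 9.42
position: [0.5491, 0.0076, 0.0161]
tool_rot: [[-0.224, 0.975, 0.0], [0.975, 0.224, 0.0], [-0.0, 0.0, -1.0]]
ft_force: [1.5, -0.3, 0.0]
grip_width: 0.085
gripper_force: 0.0
time_s: 10.42
position: [0.5484, 0.0077, 0.2184]
tool_rot: [[-0.224, 0.975, -0.003], [0.975, 0.224, 0.001], [0.001, -0.003, -1.0]]
ft_force: [-0.5, -0.0, 0.4]
grip_width: 0.0855
gripper_force: 0.0
[0.54836624 0.00769967 0.21842251] [[-2.23837916e-01  9.74621159e-01 -3.19111227e-03]
 [ 9.74625472e-01  2.23840986e-01  6.35063741e-04]
 [ 1.33324828e-03 -2.96798796e-03 -9.99994707e-01]] [320.75038632 218.95198949] [316.53916188  19.69831074]
```

View pics/w3.png

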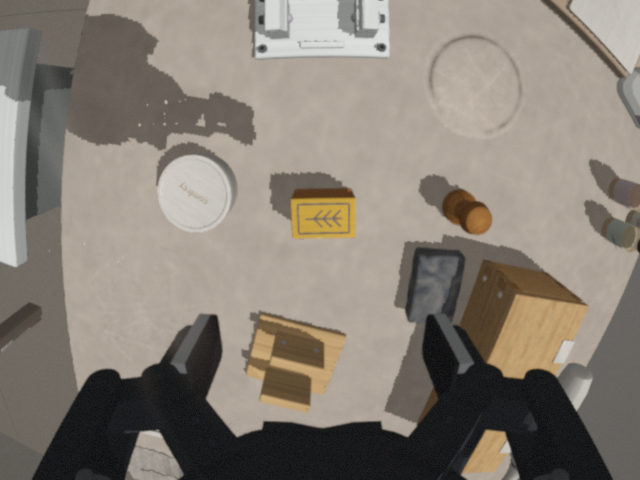

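The wrist view shows the die standing alone at (323,214) and the holder entering at the top, near (320,30). Next I shift along tool x so the holder sits where the die appears now. The two views then share the same calibration bias.

```bash
python3 -m jog '[{"linear":[0.2,0,0],"roll":0},{"linear":[0.5,-0.01,0],"roll":0},{"linear":[0.7,-0.01,0],"roll":0},{"linear":[0.7,-0.01,0],"roll":0},{"linear":[0.7,-0.01,0],"roll":0},{"linear":[0.7,-0.01,0],"roll":0},{"linear":[0.6,-0.02,0],"roll":0},{"linear":[0.4,0,0],"roll":0},{"linear":[0.1,0,0],"roll":0},{"linear":[0,0,0],"roll":0},{"linear":[0,0,0],"roll":0},{"linear":[0,0,0],"roll":0}]'
python3 - <<'E'
from h import *
s=env.observe();c=optics.calibration('wrist');im=optics.get_image('wrist');cv2.imwrite('pics/w4.png',im[:,:,::-1])
np.save('w4.npy',c,allow_pickle=True)
u,v=proj(c,[.504,.185,.02],True); print(u,v,s['position'])
u0,v0=int(u)-100,int(v)-65; print(u0,v0)
cv2.imwrite('pics/w4c.png',crop(im[:,:,::-1],u0,v0,200,140,4))
E
```

```text
time_s: 11.52
position: [0.5054, 0.1854, 0.2199]
tool_rot: [[-0.223, 0.975, -0.0], [0.975, 0.223, -0.0], [-0.0, -0.0, -1.0]]
ft_force: [-0.1, -0.5, 0.6]
grip_width: 0.0852
gripper_force: 0.0
318.2351876518811 210.1428901154818 [0.50536865 0.18544334 0.21992107]
218 145
```

View pics/w4c.png

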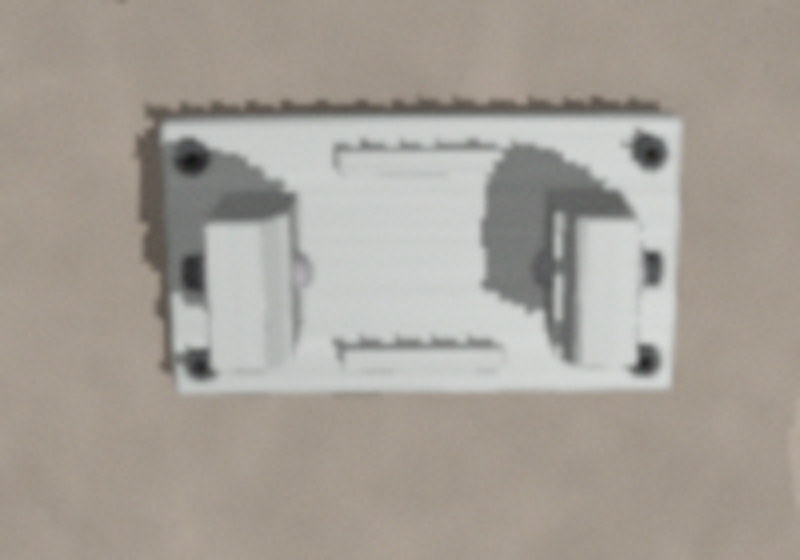

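The crop shows plate corners (162,120), (681,119), (670,388) and (180,392), and ball tips at (312,271) and (533,268). I'll compute the holder pose and the camera bias from the die, whose position is known along the grip axis.

Run:
```python
from h import *
import sys
c4=np.load('w4.npy',allow_pickle=True).item(); c3=np.load('w3.npy',allow_pickle=True).item()
g=lambda u,v,z: at(c4,218+(u+.5)/4-.5,145+(v+.5)/4-.5,z,True)[:2]
P=np.array([g(*p,.01) for p in [(162,120),(681,119),(670,388),(180,392)]])
# image up=+y holder, right=+x holder
M=np.array([[-63,35],[63,35],[63,-35],[-63,-35]])
m=P.mean(0);Q=P-m;a=np.arctan2((M[:,0]*Q[:,1]-M[:,1]*Q[:,0]).sum(),(M*Q).sum())
print('plate',m.round(4),np.degrees(a),[np.linalg.norm(P[i]-P[(i+1)%4]).round(4) for i in range(4)])
print('balls mid',((g(312,271,.022)+g(533,268,.022))/2).round(4),np.linalg.norm(g(312,271,.022)-g(533,268,.022)))
import b
p=b.brass('pics/w3.png',(270,180,380,250),145,20)
w=np.array([at(c3,u,v,.05,True)[:2] for u,v in p],np.float32)
r=cv2.minAreaRect(w*1000); print('die w',r,w.mean(0))
yt=np.array([.975,.223]);xt=np.array([-.223,.975])
d=np.array(r[0])/1000-[.5491,.0076]; print('die w - tcp along grip, across',d@yt,d@xt)
ct=optics.calibration('top'); t=cv2.imread('pics/t3.png')
u,v=proj(ct,[.549,.0076,.05]).astype(int)
p=b.brass('pics/t3.png',(u-30,v-30,u+30,v+30),150,17)
w=np.array([at(ct,u,v,.05)[:2] for u,v in p],np.float32);r=cv2.minAreaRect(w*1000); print('die top',r)
d=np.array(r[0])/1000-[.5491,.0076]; print('die top - tcp',d@yt,d@xt)
```

```text
plate [0.5091 0.1852] 13.328180412161158 [np.float64(0.125), np.float64(0.0683), np.float64(0.1238), np.float64(0.0691)]
balls mid [0.5089 0.1848] 0.05226416315894059
w 2478 [ 0.5564 -0.1718] ((556.0750122070312, -172.2025146484375), (36.06277847290039, 54.9836540222168), 88.75146484375)
t 552 [ 0.5505 -0.171 ] ((551.0355224609375, -171.30914306640625), (33.372859954833984, 53.89936828613281), 87.94789123535156)
s 464 [ 0.5531 -0.1699] ((552.9585571289062, -170.14797973632812), (39.266963958740234, 54.43443298339844), 87.66541290283203)
die w ((550.3212890625, 9.290582656860352), (54.46942138671875, 34.79090881347656), 14.243962287902832) [0.5505765  0.00958636]
die w - tcp along grip, across 0.001567756768417323 0.0013759706295013504
die top ((534.7784423828125, 19.617483139038086), (42.955474853515625, 26.900758743286133), 46.5411491394043)
die top - tcp -0.011283619936752382 0.01491075340919496
```

The wrist camera reads 1.6 mm long along the grip axis. Corrected, the holder is at about (0.507,0.185) with yaw 13.2°, and the top view with its own bias removed agrees (0.5068). Now I turn the tool 90° and return over the die.

```bash
python3 -m jog '[{"linear":[0,0,0],"roll":1},{"linear":[0,0,0],"roll":1},{"linear":[0,0,0],"roll":1},{"linear":[0,0,0],"roll":1},{"linear":[0,0,0],"roll":1},{"linear":[0,0,0],"roll":1},{"linear":[0,0,0],"roll":1},{"linear":[0,0,0],"roll":1},{"linear":[0,0,0],"roll":1},{"linear":[0,0,0],"roll":1},{"linear":[0,0,0],"roll":1},{"linear":[0,0,0],"roll":1}]'
python3 -m jog '[{"linear":[0,0,0],"roll":1},{"linear":[0,0,0],"roll":1},{"linear":[0,0,0],"roll":1},{"linear":[0,0,0],"roll":1},{"linear":[0,0,0],"roll":1},{"linear":[0,0,0],"roll":0.94},{"linear":[0,0,0],"roll":0},{"linear":[0,0,0],"roll":0}]'
python3 -m jog '[{"linear":[0,0.2,0],"roll":0},{"linear":[0,0.5,0],"roll":0},{"linear":[0.01,0.7,0],"roll":0},{"linear":[0.01,0.7,0],"roll":0},{"linear":[0.01,0.7,0],"roll":0},{"linear":[0.01,0.7,0],"roll":0},{"linear":[0.01,0.56,0],"roll":0},{"linear":[0,0.4,0],"roll":0},{"linear":[0,0.1,0],"roll":0},{"linear":[0,0,0],"roll":0},{"linear":[0,0,0],"roll":0},{"linear":[0,0,0],"roll":0}]'
python3 - <<'E'
from h import *
import b
s=env.observe();c=optics.calibration('wrist');im=optics.get_image('wrist');cv2.imwrite('pics/w5.png',im[:,:,::-1]);np.save('w5.npy',c,allow_pickle=True)
u,v=proj(c,[.549,.0076,.05],True).astype(int)
p=b.brass('pics/w5.png',(u-55,v-55,u+55,v+55),145,20)
w=np.array([at(c,u,v,.05,True)[:2] for u,v in p],np.float32);r=cv2.minAreaRect(w*1000); print(len(p),r)
R=s['tool_rot'];d=np.array(r[0])/1000-s['position'][:2]; print('brass rel tcp, tool x,y',d@R[:2,0],d@R[:2,1],s['position'],np.degrees(np.arctan2(R[1,1],R[0,1])))
E
```

```text
time_s: 12.57
position: [0.5054, 0.1854, 0.22]
tool_rot: [[0.736, 0.677, -0.0], [0.677, -0.736, -0.0], [-0.0, 0.0, -1.0]]
ft_force: [-0.7, 0.8, 0.8]
grip_width: 0.0854
gripper_force: 0.0
time_s: 13.23
position: [0.5053, 0.1857, 0.2201]
tool_rot: [[0.973, 0.23, -0.0], [0.23, -0.973, -0.0], [-0.0, 0.0, -1.0]]
ft_force: [-1.3, -0.7, 0.6]
grip_width: 0.0855
gripper_force: 0.0
time_s: 14.23
position: [0.5486, 0.01, 0.2202]
tool_rot: [[0.973, 0.23, -0.0], [0.23, -0.973, 0.0], [-0.0, -0.0, -1.0]]
ft_force: [-0.2, 0.4, 0.0]
grip_width: 0.0854
gripper_force: 0.0
w 2478 [ 0.5564 -0.1718] ((556.0750122070312, -172.2025146484375), (36.06277847290039, 54.9836540222168), 88.75146484375)
t 552 [ 0.5505 -0.171 ] ((551.0355224609375, -171.30914306640625), (33.372859954833984, 53.89936828613281), 87.94789123535156)
s 464 [ 0.5531 -0.1699] ((552.9585571289062, -170.14797973632812), (39.266963958740234, 54.43443298339844), 87.66541290283203)
2445 ((550.8070068359375, 9.027755737304688), (55.28826141357422, 34.642059326171875), 13.761666297912598)
brass rel tcp, tool x,y 0.0019448678093795576 0.0015088265368085577 [0.54856688 0.01004801 0.22019298] -76.68240590930107
```

Both wrist views put the die within 2 mm of the TCP, so closing will centre it. Descend and grip the broad sides.

```bash
python3 -m jog '[{"linear":[0.02,0.02,0.8],"roll":0},{"linear":[0,0,0.8],"roll":0},{"linear":[0,0,0.8],"roll":0},{"linear":[0,0,0.8],"roll":0},{"linear":[0,0,0.6],"roll":0},{"linear":[0,0,0.5],"roll":0},{"linear":[0,0,0.4],"roll":0},{"linear":[0,0,0.3],"roll":0},{"linear":[0,0,0.15],"roll":0},{"linear":[0,0,0],"roll":0},{"linear":[0,0,0],"roll":0},{"linear":[0,0,0],"roll":0}]'
python3 -m jog '[{"linear":[0,0,0],"roll":0},{"linear":[0,0,0],"roll":0},{"linear":[0,0,0],"roll":0},{"linear":[0,0,0],"roll":0},{"linear":[0,0,0],"roll":0},{"linear":[0,0,0],"roll":0},{"linear":[0,0,0],"roll":0},{"linear":[0,0,0],"roll":0},{"linear":[0,0,0],"roll":0},{"linear":[0,0,0],"roll":0}]' -1 80
python3 - <<'E'
from h import *
import b
s=env.observe();c=optics.calibration('wrist');im=optics.get_image('wrist');cv2.imwrite('pics/w6.png',im[:,:,::-1]);np.save('w6.npy',c,allow_pickle=True)
R=s['tool_rot']; u,v=proj(c,list(s['position'][:2])+[.05],True).astype(int); print(u,v)
p=b.brass('pics/w6.png',(u-110,v-90,u+110,v+90),145,20)
if p is not None:
    w=np.array([at(c,u,v,.05,True)[:2] for u,v in p],np.float32);r=cv2.minAreaRect(w*1000); d=np.array(r[0])/1000-s['position'][:2]; print(len(p),r,'tool x,y',d@R[:2,0],d@R[:2,1])
E
```

```text
time_s: 15.28
position: [0.5503, 0.0088, 0.015]
tool_rot: [[0.973, 0.229, 0.002], [0.229, -0.973, -0.0], [0.001, 0.001, -1.0]]
ft_force: [-0.1, -0.2, -0.3]
grip_width: 0.0855
gripper_force: 0.0
time_s: 16.12
position: [0.5501, 0.0086, 0.0146]
tool_rot: [[0.973, 0.229, 0.001], [0.229, -0.973, -0.0], [0.001, 0.0, -1.0]]
ft_force: [0.2, 0.9, 4.8]
grip_width: 0.0349
gripper_force: 79.9
w 2478 [ 0.5564 -0.1718] ((556.0750122070312, -172.2025146484375), (36.06277847290039, 54.9836540222168), 88.75146484375)
t 552 [ 0.5505 -0.171 ] ((551.0355224609375, -171.30914306640625), (33.372859954833984, 53.89936828613281), 87.94789123535156)
s 464 [ 0.5531 -0.1699] ((552.9585571289062, -170.14797973632812), (39.266963958740234, 54.43443298339844), 87.66541290283203)
319 369
10637 ((551.3504028320312, 7.876220703125), (55.80974197387695, 35.73255157470703), 13.050124168395996) tool x,y 0.0010533105017598255 0.0009466460700758122
```

The grip reads 34.9 mm, which matches the width. Now I lift and move to a spot beside the holder, where the wrist camera sees both the holder and the die in hand.

```bash
python3 -m jog '[{"linear":[0,0,-0.1],"roll":0},{"linear":[0,0,-0.2],"roll":0},{"linear":[0,0,-0.4],"roll":0},{"linear":[0,0,-0.5],"roll":0},{"linear":[0,0,-0.5],"roll":0},{"linear":[0,0,-0.5],"roll":0},{"linear":[0,0,-0.5],"roll":0},{"linear":[0,0,-0.5],"roll":0},{"linear":[0,0,-0.4],"roll":0},{"linear":[0,0,-0.3],"roll":0},{"linear":[0,0,-0.1],"roll":0},{"linear":[0,0,0],"roll":0}]'
python3 -m jog '[{"linear":[-0.1,-0.2,0],"roll":0},{"linear":[-0.2,-0.4,0],"roll":0},{"linear":[-0.28,-0.5,0],"roll":0},{"linear":[-0.3,-0.55,0],"roll":0},{"linear":[-0.3,-0.55,0],"roll":0},{"linear":[-0.3,-0.55,0],"roll":0},{"linear":[-0.3,-0.55,0],"roll":0},{"linear":[-0.3,-0.5,0],"roll":0},{"linear":[-0.25,-0.42,0],"roll":0},{"linear":[-0.15,-0.3,0],"roll":0},{"linear":[0,0,0],"roll":0},{"linear":[0,0,0],"roll":0}]'
python3 - <<'E'
from h import *
s=env.observe();c=optics.calibration('wrist');im=optics.get_image('wrist');cv2.imwrite('pics/w7.png',im[:,:,::-1]);np.save('w7.npy',c,allow_pickle=True);np.save('s7.npy',s,allow_pickle=True)
u,v=proj(c,[.5075,.185,.02],True); print(u,v,s['position'])
u0=max(0,int(u)-100);v0=max(0,int(v)-100);print(u0,v0)
cv2.imwrite('pics/w7c.png',crop(im[:,:,::-1],u0,v0,200,150,4))
E
```

```text
time_s: 17.17
position: [0.5499, 0.0086, 0.1751]
tool_rot: [[0.973, 0.229, 0.002], [0.229, -0.973, -0.0], [0.002, 0.001, -1.0]]
ft_force: [0.3, 0.5, -1.4]
grip_width: 0.0351
gripper_force: 79.7
time_s: 18.17
position: [0.411, 0.1623, 0.1736]
tool_rot: [[0.973, 0.23, -0.001], [0.23, -0.973, -0.0], [-0.001, -0.0, -1.0]]
ft_force: [0.7, 0.4, -0.7]
grip_width: 0.0352
gripper_force: 79.8
320.6135549729355 104.84325638728168 [0.41101486 0.16225386 0.17359296]
220 4
```

View pics/w7c.png

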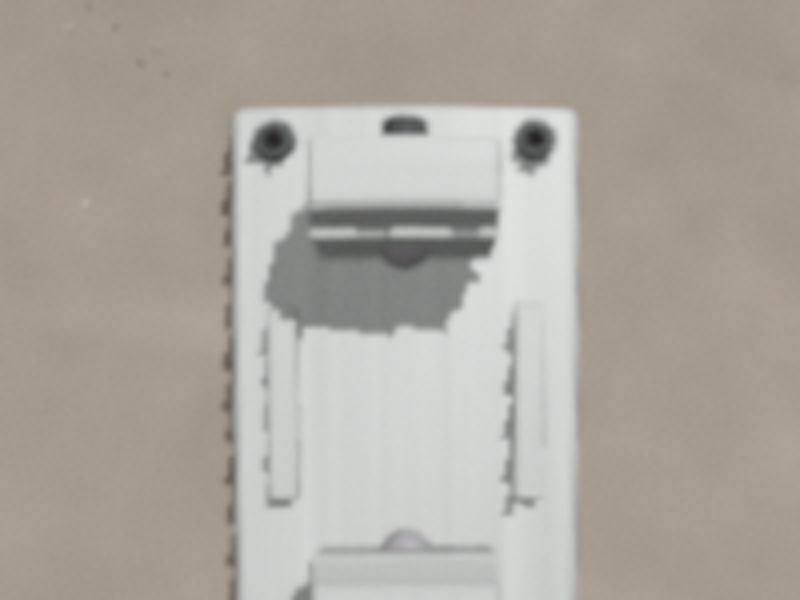

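The crop shows the holder's far plate corners at (237,108) and (576,109), side edges at u≈237 and 576, and ball tips at (403,268) and (405,530). I'll compute the holder relative to the die in hand.

```bash
python3 - <<'E' | grep -v '^[wts] '
from h import *
import b
c=np.load('w7.npy',allow_pickle=True).item();s=np.load('s7.npy',allow_pickle=True).item();R=s['tool_rot'];tp=s['position']
g=lambda u,v,z: at(c,220+(u+.5)/4-.5,4+(v+.5)/4-.5,z,True)[:2]
T=lambda q:(((q-tp[:2])@R[:2,0]).round(5),((q-tp[:2])@R[:2,1]).round(5))
b1,b2=g(403,268,.022),g(405,530,.022); print('balls',(b1+b2)/2,np.linalg.norm(b1-b2),np.degrees(np.arctan2(*(b1-b2)[::-1])),'tool',T((b1+b2)/2))
k1,k2=g(237,108,.01),g(576,109,.01); e=(k1-k2)/np.linalg.norm(k1-k2); print('edge len',np.linalg.norm(k1-k2),'yaw',np.degrees(np.arctan2(-e[0],e[1])))
ax=np.array([e[1],-e[0]]); ctr=(k1+k2)/2-.063*ax; print('plate ctr',ctr,'tool',T(ctr))
zt=tp[2]-.0146+.05; u,v=proj(c,[*tp[:2],zt],True).astype(int)
p=b.brass('pics/w7.png',(u-110,v-90,u+110,v+90),145,20)
w=np.array([at(c,u,v,zt,True)[:2] for u,v in p],np.float32);r=cv2.minAreaRect(w*1000); print('die',r,'tool',T(np.array(r[0])/1000))
E
```

```text
balls [0.5086639  0.18526298] 0.05227431918390249 13.76484905554264 tool (np.float64(0.10032), np.float64(0.0001))
edge len 0.06859933740231942 yaw 13.143962121439458
plate ctr [0.50861451 0.18499864] tool (np.float64(0.10021), np.float64(0.00035))
die ((412.4752502441406, 161.4912872314453), (55.85817337036133, 35.48234939575195), 13.886329650878906) tool (np.float64(0.00125), np.float64(0.00108))
```

The holder is 100 mm along tool x and about 0 along tool y from the TCP, and yaw matches within 0.3°. I'll move over it, then lower to just above the mouth (TCP z about 0.065).

```bash
python3 -m jog '[{"linear":[0.1,0,0],"roll":0},{"linear":[0.2,0,0],"roll":0},{"linear":[0.3,0,0],"roll":0},{"linear":[0.4,0,0],"roll":0},{"linear":[0.4,0,0],"roll":0},{"linear":[0.4,0,0],"roll":0},{"linear":[0.3,0,0],"roll":0},{"linear":[0.2,0,0],"roll":0},{"linear":[0.15,0,0],"roll":0},{"linear":[0.05,0,0],"roll":0},{"linear":[0,0,0],"roll":0},{"linear":[0,0,0],"roll":0}]'
python3 -m jog '[{"linear":[0,0,0.2],"roll":0},{"linear":[0,0,0.3],"roll":0},{"linear":[0,0,0.4],"roll":0},{"linear":[0,0,0.5],"roll":0},{"linear":[0,0,0.4],"roll":0},{"linear":[0,0,0.4],"roll":0},{"linear":[0,0,0.25],"roll":0},{"linear":[0,0,0.15],"roll":0},{"linear":[0,0,0.1],"roll":0},{"linear":[0,0,0],"roll":0},{"linear":[0,0,0],"roll":0}]'
```

```text
time_s: 19.22
position: [0.5089, 0.1847, 0.1741]
tool_rot: [[0.973, 0.229, -0.0], [0.229, -0.973, -0.0], [-0.0, -0.0, -1.0]]
ft_force: [0.3, -0.4, -1.1]
grip_width: 0.035
gripper_force: 79.8
time_s: 20.13
position: [0.5094, 0.1848, 0.0666]
tool_rot: [[0.973, 0.229, 0.001], [0.229, -0.973, 0.0], [0.001, 0.0, -1.0]]
ft_force: [-0.3, -0.4, -0.8]
grip_width: 0.0349
gripper_force: 79.8
```

Trim 0.8 mm and ease down through the sloped mouth, watching the side force.

```bash
python3 -m jog '[{"linear":[-0.02,0,0.05],"roll":0},{"linear":[0,0,0.05],"roll":0},{"linear":[0,0,0.05],"roll":0},{"linear":[0,0,0.05],"roll":0},{"linear":[0,0,0.05],"roll":0},{"linear":[0,0,0.05],"roll":0},{"linear":[0,0,0],"roll":0},{"linear":[0,0,0],"roll":0}]'
```

```text
time_s: 20.8
position: [0.5083, 0.1846, 0.054]
tool_rot: [[0.973, 0.229, -0.0], [0.229, -0.973, -0.0], [-0.0, -0.0, -1.0]]
ft_force: [-0.6, 0.3, -0.7]
grip_width: 0.035
gripper_force: 79.8
```

```bash
python3 -m jog '[{"linear":[0,0,0.05],"roll":0},{"linear":[0,0,0.05],"roll":0},{"linear":[0,0,0.05],"roll":0},{"linear":[0,0,0],"roll":0},{"linear":[0,0,0],"roll":0}]'
```

```text
time_s: 21.22
position: [0.5083, 0.1846, 0.048]
tool_rot: [[0.973, 0.229, -0.0], [0.229, -0.973, -0.0], [-0.0, -0.0, -1.0]]
ft_force: [-0.4, 0.4, -0.5]
grip_width: 0.0352
gripper_force: 79.8
```

There is no side force and the underside (about 0.033) is already below the slope, so the die is within clearance. Continue down to the balls and press.

```bash
python3 -m jog '[{"linear":[0,0,0.06],"roll":0},{"linear":[0,0,0.06],"roll":0},{"linear":[0,0,0.06],"roll":0},{"linear":[0,0,0.06],"roll":0},{"linear":[0,0,0],"roll":0},{"linear":[0,0,0],"roll":0}]'
python3 -m jog '[{"linear":[0,0,0.06],"roll":0},{"linear":[0,0,0.06],"roll":0},{"linear":[0,0,0.06],"roll":0},{"linear":[0,0,0],"roll":0},{"linear":[0,0,0],"roll":0}]'
```

```text
time_s: 21.72
position: [0.5083, 0.1846, 0.0383]
tool_rot: [[0.973, 0.229, -0.001], [0.229, -0.973, -0.0], [-0.001, -0.0, -1.0]]
ft_force: [0.2, -1.0, -0.7]
grip_width: 0.0349
gripper_force: 79.8
time_s: 22.13
position: [0.5081, 0.1846, 0.0309]
tool_rot: [[0.973, 0.229, -0.001], [0.229, -0.973, 0.0], [-0.001, -0.0, -1.0]]
ft_force: [-0.9, 0.3, -2.6]
grip_width: 0.035
gripper_force: 80.5
```

The force turned slightly downward, so the lip is passing the balls. About 6 mm remains to the seat.

```bash
python3 -m jog '[{"linear":[0,0,0.05],"roll":0},{"linear":[0,0,0.05],"roll":0},{"linear":[0,0,0.04],"roll":0},{"linear":[0,0,0],"roll":0},{"linear":[0,0,0],"roll":0}]'
python3 -m jog '[{"linear":[0,0,0.03],"roll":0},{"linear":[0,0,0.02],"roll":0},{"linear":[0,0,0],"roll":0},{"linear":[0,0,0],"roll":0}]'
```

```text
time_s: 22.55
position: [0.5086, 0.1846, 0.0258]
tool_rot: [[0.973, 0.229, 0.0], [0.229, -0.973, 0.0], [0.0, 0.0, -1.0]]
ft_force: [-0.4, 0.6, -1.9]
grip_width: 0.0349
gripper_force: 80.8
time_s: 22.88
position: [0.5088, 0.1847, 0.0246]
tool_rot: [[0.973, 0.229, 0.002], [0.229, -0.973, 0.0], [0.002, 0.0, -1.0]]
ft_force: [-1.3, -0.8, 6.1]
grip_width: 0.0352
gripper_force: 82.2
```

Contact came exactly at the seat height (0.0246). One small extra press, then release and rise.

```bash
python3 -m jog '[{"linear":[0,0,0.02],"roll":0},{"linear":[0,0,0],"roll":0},{"linear":[0,0,0],"roll":0}]'
python3 -m jog '[{"linear":[0,0,-0.03],"roll":0},{"linear":[0,0,0],"roll":0},{"linear":[0,0,0],"roll":0},{"linear":[0,0,0],"roll":0},{"linear":[0,0,0],"roll":0},{"linear":[0,0,0],"roll":0},{"linear":[0,0,0],"roll":0},{"linear":[0,0,0],"roll":0},{"linear":[0,0,0],"roll":0},{"linear":[0,0,0],"roll":0}]' 1
python3 -m jog '[{"linear":[0,0,-0.2],"roll":0},{"linear":[0,0,-0.4],"roll":0},{"linear":[0,0,-0.6],"roll":0},{"linear":[0,0,-0.8],"roll":0},{"linear":[0,0,-0.8],"roll":0},{"linear":[0,0,-0.8],"roll":0},{"linear":[0,0,-0.8],"roll":0},{"linear":[0,0,-0.5],"roll":0},{"linear":[0,0,-0.2],"roll":0},{"linear":[0,0,0],"roll":0},{"linear":[0,0,0],"roll":0},{"linear":[0,0,0],"roll":0}]'
python3 - <<'E'
from h import *
a=optics.get_image('scene')[:,:,::-1];c=optics.calibration('wrist');w=optics.get_image('wrist')[:,:,::-1]
u,v=proj(c,[.508,.185,.06],True).astype(int);print(u,v)
cv2.imwrite('pics/f.png',np.hstack([crop(a,215,320,130,100,3),crop(w,u-65,v-50,130,100,3)]))
E
```

```text
time_s: 23.13
position: [0.5089, 0.1847, 0.0246]
tool_rot: [[0.973, 0.229, 0.002], [0.229, -0.973, 0.0], [0.002, 0.0, -1.0]]
ft_force: [-4.0, -1.4, 15.3]
grip_width: 0.0351
gripper_force: 83.2
time_s: 23.97
position: [0.5084, 0.1846, 0.0241]
tool_rot: [[0.973, 0.229, 0.0], [0.229, -0.973, -0.0], [0.0, 0.0, -1.0]]
ft_force: [0.2, -0.2, 0.3]
grip_width: 0.0853
gripper_force: 0.0
time_s: 24.97
position: [0.5078, 0.1845, 0.2264]
tool_rot: [[0.973, 0.229, -0.003], [0.229, -0.973, -0.0], [-0.003, -0.0, -1.0]]
ft_force: [0.4, -0.8, -0.1]
grip_width: 0.0855
gripper_force: 0.0
320 221
```

View pics/f.png

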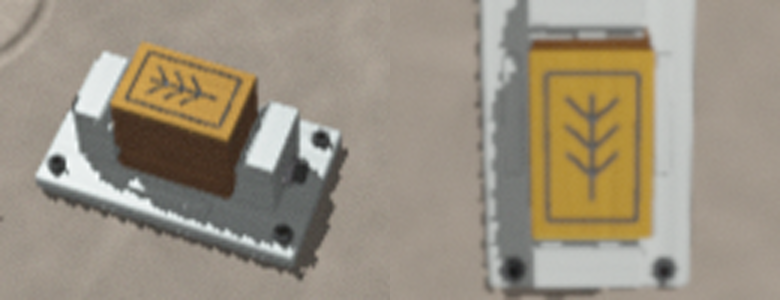

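The picture shows the die level between the towers, brass face up, its top a little above them and about centred on the plate (591 against 587 px). The fingers are open and well clear, so I hand it in.

```bash
python3 -c "
from rig import env
print(env.close_job())"
```

```text
the job is handed in; nothing more can be done
None
```

The die was stood on the worktable, then pressed home face up in the holder and released, and the job was handed in at about 25 s; the arm never came near the bystanders, and the judge's result was not shown.

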